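# Tug-check the parts cases and snap the loose catch

### The job

Before the three parts cases go back in the field vehicle, check them one by one from the robot's left to its right: tug each lid upward by its carrying bar, until it either stops firmly or clearly comes open by about 20 mm at the bar. Wherever a lid comes open, lower it again and press its orange catch down until it snaps shut; do not press the catch of a case that holds. Finish with every lid and catch shut, and leave the other things on the table where they lie.

Things in the scene. Friction and masses are not known exactly. Their poses are not given: they have to be found in the camera images.
- case_a: grey rugged parts case with a black lid and an orange catch, one of three that look alike; fixed to the table. 180 mm (x) by 140 mm (y), top of the lid 84 mm above the table. Origin: centre of its underside; its own x points to its back, where the lid's hinge is, so the catch is at the -x side, facing the robot; z up.
- lid_a (a joint): lid of case_a, rad: 0 shut, grows as the front of the lid rises. Hinge line along the case's y at x = +90 mm, 90 mm above the table, so a rising bar also moves back a little (about 1 mm for every 3 mm of rise). The lid (0.25 kg) falls shut when let go. If the catch holds, the lid gives about 0.04 rad (4 mm at the bar) and then stops hard; if not, it swings up freely with about 4 N at the bar.
- catch_a (a joint): orange catch flap on the lid of case_a, rad: 0 snapped shut (flap flat), 0.18 unlatched (front edge about 11 mm up). It snaps over at the middle and stays at either end; takes about 7 N down on flap_a to snap shut, with the lid shut.
- flap_a (a point): press point in the middle of the top of the catch flap of case_a. The flap is 60 mm by 60 mm and 6 mm thick, hinged at its back edge 40 mm behind this point (x = -38 mm on the case); shut, the point is at x = -78 mm on the case, 91 mm above the table; unlatched, 7 mm higher. A low fixed rib, 8 mm high on the lid (its top 92 mm above the table), runs along each side of it, 37 mm from the middle.
- bar_a (a point): middle of the round aluminium carrying bar on the lid of case_a: 12 mm thick, 100 mm long along the case's y, straight above the case's origin with the lid shut; its axis is 118 mm above the table, 34 mm above the top of the lid, 90 mm in front of the lid's hinge; 28 mm clear under it, and clear above and on both sides. It moves with the lid.
- case_b: grey rugged parts case with a black lid and an orange catch, one of three that look alike; fixed to the table. 180 mm (x) by 140 mm (y), top of the lid 84 mm above the table. Origin: centre of its underside; its own x points to its back, where the lid's hinge is, so the catch is at the -x side, facing the robot; z up.
- lid_b (a joint): lid of case_b, rad: 0 shut, grows as the front of the lid rises. Hinge line along the case's y at x = +90 mm, 90 mm above the table, so a rising bar also moves back a little (about 1 mm for every 3 mm of rise). The lid (0.25 kg) falls shut when let go. If the catch holds, the lid gives about 0.04 rad (4 mm at the bar) and then stops hard; if not, it swings up freely with about 4 N at the bar.
- catch_b (a joint): orange catch flap on the lid of case_b, rad: 0 snapped shut (flap flat), 0.18 unlatched (front edge about 11 mm up). It snaps over at the middle and stays at either end; takes about 7 N down on flap_b to snap shut, with the lid shut.
- flap_b (a point): press point in the middle of the top of the catch flap of case_b. The flap is 60 mm by 60 mm and 6 mm thick, hinged at its back edge 40 mm behind this point (x = -38 mm on the case); shut, the point is at x = -78 mm on the case, 91 mm above the table; unlatched, 7 mm higher. A low fixed rib, 8 mm high on the lid (its top 92 mm above the table), runs along each side of it, 37 mm from the middle.
- bar_b (a point): middle of the round aluminium carrying bar on the lid of case_b: 12 mm thick, 100 mm long along the case's y, straight above the case's origin with the lid shut; its axis is 118 mm above the table, 34 mm above the top of the lid, 90 mm in front of the lid's hinge; 28 mm clear under it, and clear above and on both sides. It moves with the lid.
- case_c: grey rugged parts case with a black lid and an orange catch, one of three that look alike; fixed to the table. 180 mm (x) by 140 mm (y), top of the lid 84 mm above the table. Origin: centre of its underside; its own x points to its back, where the lid's hinge is, so the catch is at the -x side, facing the robot; z up.
- lid_c (a joint): lid of case_c, rad: 0 shut, grows as the front of the lid rises. Hinge line along the case's y at x = +90 mm, 90 mm above the table, so a rising bar also moves back a little (about 1 mm for every 3 mm of rise). The lid (0.25 kg) falls shut when let go. If the catch holds, the lid gives about 0.04 rad (4 mm at the bar) and then stops hard; if not, it swings up freely with about 4 N at the bar.
- catch_c (a joint): orange catch flap on the lid of case_c, rad: 0 snapped shut (flap flat), 0.18 unlatched (front edge about 11 mm up). It snaps over at the middle and stays at either end; takes about 7 N down on flap_c to snap shut, with the lid shut.
- flap_c (a point): press point in the middle of the top of the catch flap of case_c. The flap is 60 mm by 60 mm and 6 mm thick, hinged at its back edge 40 mm behind this point (x = -38 mm on the case); shut, the point is at x = -78 mm on the case, 91 mm above the table; unlatched, 7 mm higher. A low fixed rib, 8 mm high on the lid (its top 92 mm above the table), runs along each side of it, 37 mm from the middle.
- bar_c (a point): middle of the round aluminium carrying bar on the lid of case_c: 12 mm thick, 100 mm long along the case's y, straight above the case's origin with the lid shut; its axis is 118 mm above the table, 34 mm above the top of the lid, 90 mm in front of the lid's hinge; 28 mm clear under it, and clear above and on both sides. It moves with the lid.
- transmitter: black radio transmitter lying loose beyond the cases, 100 by 170 by 62 mm high; origin: centre of its underside. A bystander.
- battery: yellow battery pack lying loose to the right of the cases, 50 by 140 by 45 mm high; origin: centre of its underside. A bystander.
- bit_block: red screwdriver-bit block lying loose to the left of the cases, 50 by 90 by 42 mm high; origin: centre of its underside. A bystander.

How it is judged:
On the way, in this order (a step that is already met when the one before it is completed fails the run):
1. the leftmost lid is tugged: raised past 0.02 rad (2 mm at the bar) if its catch held at the start, past 0.10 rad (9 mm at the bar) if its catch was unlatched (((value of joint lid_a above 0.02 rad and y of case_a in the frame of case_b above 0 m and y of case_a in the frame of case_c above 0 m) or (value of joint lid_b above 0.1 rad and y of case_b in the frame of case_a above 0 m and y of case_b in the frame of case_c above 0 m) or (value of joint lid_c above 0.02 rad and y of case_c in the frame of case_a above 0 m and y of case_c in the frame of case_b above 0 m))), for 0.1 s.
2. the middle lid is tugged: raised past 0.02 rad (2 mm at the bar) if its catch held at the start, past 0.10 rad (9 mm at the bar) if its catch was unlatched (((value of joint lid_a above 0.02 rad and y of case_b in the frame of case_a above 0 m and y of case_a in the frame of case_c above 0 m) or (value of joint lid_a above 0.02 rad and y of case_c in the frame of case_a above 0 m and y of case_a in the frame of case_b above 0 m) or (value of joint lid_b above 0.1 rad and y of case_a in the frame of case_b above 0 m and y of case_b in the frame of case_c above 0 m) or (value of joint lid_b above 0.1 rad and y of case_c in the frame of case_b above 0 m and y of case_b in the frame of case_a above 0 m) or (value of joint lid_c above 0.02 rad and y of case_a in the frame of case_c above 0 m and y of case_c in the frame of case_b above 0 m) or (value of joint lid_c above 0.02 rad and y of case_b in the frame of case_c above 0 m and y of case_c in the frame of case_a above 0 m))), for 0.1 s.
3. the rightmost lid is tugged: raised past 0.02 rad (2 mm at the bar) if its catch held at the start, past 0.10 rad (9 mm at the bar) if its catch was unlatched (((value of joint lid_a above 0.02 rad and y of each of case_b, case_c in the frame of case_a above 0 m) or (value of joint lid_b above 0.1 rad and y of each of case_a, case_c in the frame of case_b above 0 m) or (value of joint lid_c above 0.02 rad and y of each of case_a, case_b in the frame of case_c above 0 m))), for 0.1 s.
At the end, for the whole second after the job is handed in: all three lids are shut (each under 0.015 rad) and all three catches are snapped shut (each under 0.04 rad) (value of joint each of lid_a, lid_b, lid_c below 0.015 rad and value of joint each of catch_a, catch_b, catch_c below 0.04 rad); the robot touches nothing.
It fails at once if a bystander (transmitter, battery, bit block) is moved more than 30 mm (distance of any of transmitter, battery, bit_block from where it was at the start of the episode above 0.03 m).
It fails at once if the catch of a case that held from the start is pressed with more than 3 N (contact force between the fingers and catch_a above 3 N or contact force between the fingers and catch_c above 3 N).
It also fails if it takes over 64 s, if anything falls off the work surface, if the arm or the gripper's body presses on something with over 40 N, if the wrist force passes 120 N, or if a joint passes its speed limit or range.

### The arm

A 6-joint arm with a two-finger parallel gripper is mounted at the origin on the work surface. World frame = base frame: x ahead of the robot, y to its left, z up, the work surface at z = 0. Lengths are in m, angles in rad, forces in N, time in s.
With the tool pointing down it reaches from about 0.375 to 0.975 m from the base axis. Payload 3.8 kg.
Tool frame: the origin (TCP) lies at the centre of the arm's flange, where the gripper is bolted on; the fingertips stand 173 mm ahead of it and the grasp point (between the pads) lies 155 mm ahead of it (env.finger_overhang is the distance from the TCP to the fingertips, in m); x points along the fingers, y is the direction in which the jaws open and shut, and the axes are right-handed (so a half turn about x gives the same grasp; the last joint's range is limited). The gripper opens to 85 mm and grips with 20 to 120 N. Pads are 22 mm wide; open, the fingers measure 114 mm over their backs; the gripper's body (76 mm by 85 mm) begins 54 mm behind the grasp point. The pads swing forward as they close: fully open they stand 13 mm farther back than shut.
Start: joints at [-1.142, 0.264, 1.604, -0, 1.274, -0.037], TCP at [0.303, -0.603, 0.405] pointing down, gripper open.
Joint ranges: [-2.63, 2.63], [-0.94, 2.18], [0.31, 2.57], [-1.31, 4.45], [0, 2.66], [-2.55, 2.55]. Speed limits (rad/s): [2.57, 2.57, 3.14, 3.14, 3.14, 3.14].

### API

Orientations are given as a unit quaternion [x, y, z, w].
In Python, from cell import state, capture, calibration, env, finder gives the robot as it stands.
- The arm moves only by the tool apply_moves, never from a script. Its argument "rows" is a list of rows, each an object of numbers: "gripper": the finger opening in cm, from 0 to 8.54; "dx", "dy", "dz": the shift along the tool's x, y, z in cm; "spin": the turn about the tool's x in degrees. A call has 1 to 12 rows; each row is the pose to reach, as a shift and turn from the pose commanded when the call began, along the tool's axes at that moment; what a row does not reach only later rows make up. A row lasts 1/10 s, in which the tool goes at most 50 mm and 8.59 degrees, less where a joint would pass 70% of its speed; a pose out of reach is approached as far as the arm can. A call with a gripper value outside its range is refused whole. The fingers move at their own pace and stop on an object; "newtons" is the grip in N (left out, the last holds). Time passes only in rows, so rows that repeat a pose let the fingers close. It gives the time, the measured TCP pose, the force and the opening at its end, in the units of the state.
- state(): the state, without advancing time (a new reading comes with each control period).
- capture(name): name is "scene" or "top" or "wrist"; returns (picture, depth): 400x640x3 uint8, red, green, blue; 400x640 float32, m along the optical axis (not along the pixel's ray), 0 where there is no reading.
- calibration(name): a dict with "intrinsics" (3x3 intrinsics, pixels), "k1" (the pictures are not rectified: a ray, as slopes to the right and down, at radius r is drawn at 1 + k1 r^2 times it, then the intrinsics apply), "world_to_cam" (4x4, takes a point from world to camera coordinates); the wrist camera has in their place "tool_from_camera" (4x4, takes a point from camera to tool coordinates, whose origin is the TCP and whose axes are the tool frame's). Camera axes: x right, y down, z forward; pixel columns grow to the right and rows downward; lengths in m; the calibration is good to about 2 mm. A picture is of the moment at which its call begins: read the wrist's pose just before it. calibration takes no time and is no camera call.
- env.close_job(): hands the job in, once; it reports no verdict.
Trained networks look in the newest picture that a camera, given by its name, has taken for a name from the list of things; names that differ only in an ending like _2 or _b are one class to them, and where a whole thing is asked for, a point or a joint stands for the part that bears it (a point fixed in the world has none). Each returns a list of dicts, best first, with "score" (0 to 1); they miss things now and then, are a little off and sometimes report something else, mostly with a low value. They report only what shows in the picture. A call takes as long as a camera call.
- finder.find_in(query, camera): "bbox" ([left, top, right, bottom] in pixels, round what is visible of it).
The state is a dict: "time": time; "q": joint angles; "qd": joint speeds; "joint_efforts": joint torques, N m; "position": TCP position; "tool_rot": TCP orientation; "force": force on the tool from outside, world axes, zero at the start; "moment": the same for the moment, N m; "grip_width": finger opening in m.
Only numpy, scipy, OpenCV 4.12 (cv2) and the standard library are available. Lean on these libraries where they do the work, as an engineer would, in place of code of your own. Each camera call takes 0.05 s, during which the arm holds its last target.

## Working session

There is one attempt and no reset: what is moved stays moved. The work goes in short steps, Python scripts to look and compute and a tool call to move; the robot and the scene stay as the last step left them, time stands still between calls to the robot, and variables do not carry over. Pictures are saved under pics/ and viewed, and the job is handed in when it is done.

Besides the shell and the picture viewer there is one more tool, called after "Emit:" as name([rows], argument=value, ...), one row to a line, values as JSON. apply_moves: Moves the arm, as the interface text tells. Its arguments: {"type":"object","properties":{"rows":{"type":"array","items":{"type":"object","properties":{"gripper":{"type":"number"},"dx":{"type":"number"},"dy":{"type":"number"},"dz":{"type":"number"},"spin":{"type":"number"}}}},"newtons":{"type":"number"}},"required":["rows"]}

```bash
mkdir -p pics; ls
cat > h.py <<'E'
import numpy as np, cv2
from cell import state, capture, calibration, env, finder
def save(n,img): cv2.imwrite(f'pics/{n}.png',cv2.cvtColor(img,cv2.COLOR_RGB2BGR))
def world_pts(name,depth,uv,pose=None):
    c=calibration(name);K=np.array(c['intrinsics']);k1=c['k1']
    uv=np.atleast_2d(np.array(uv,float))
    n=(uv-[K[0,2],K[1,2]])/[K[0,0],K[1,1]]
    s=n.copy()
    for _ in range(20): s=n/(1+k1*(s**2).sum(1,keepdims=True))
    d=np.array([depth[int(round(v)),int(round(u))] for u,v in uv])
    P=np.c_[s*d[:,None],d,np.ones(len(d))]
    return (P@np.linalg.inv(np.array(c['world_to_cam'])).T)[:,:3]
E
python3 - <<'E'
from h import *
s=state();print(s)
for n in('scene','top'):
    p,d=capture(n);save(n+'0',p);np.save(n+'0d.npy',d)
    for q in('case_a','flap_a','bar_a'):
        for r in finder.find_in(q,n): print(n,q,np.round(r['bbox']),round(r['score'],2))
print(state()['time'])
E
```

```text
pics
{'time': 0.0, 'q': array([-1.14190650e+00,  2.64726908e-01,  1.60538208e+00,  4.09858903e-06,
        1.27370898e+00, -3.68940458e-02]), 'qd': array([ 0.00026787,  0.0004191 , -0.00067385, -0.00016736, -0.0012412 ,
       -0.00128132]), 'joint_efforts': array([-1.49753873e-04, -5.15106046e+01, -3.67315471e+01,  1.28807546e-04,
        1.28068792e-02, -2.46646590e-05]), 'position': array([ 0.3030143 , -0.60277049,  0.40337493]), 'tool_rot': array([-0.68786485, -0.16396629,  0.68816857, -0.16242234]), 'force': array([ 0.12174577, -0.36047549, -0.67664022]), 'moment': array([-0.02557235, -0.01204193,  0.00628522]), 'grip_width': 0.08567536503188147}
scene case_a [306. 134. 368. 189.] 0.93
scene case_a [203. 233. 294. 327.] 0.88
scene case_a [260. 177. 342. 241.] 0.63
scene flap_a [213. 243. 248. 266.] 0.75
scene flap_a [271. 180. 294. 195.] 0.55
scene flap_a [307. 137. 332. 154.] 0.5
scene bar_a [310. 132. 372. 173.] 0.9
scene bar_a [206. 236. 290. 304.] 0.76
scene bar_a [265. 172. 340. 221.] 0.73
top case_a [187. 183. 258. 273.] 0.89
top case_a [381. 181. 447. 262.] 0.82
top case_a [278. 187. 345. 267.] 0.65
top flap_a [298. 236. 325. 264.] 0.95
top flap_a [401. 236. 428. 260.] 0.62
top flap_a [209. 241. 231. 263.] 0.55
top bar_a [383. 181. 451. 262.] 0.72
top bar_a [281. 189. 337. 263.] 0.57
top bar_a [192. 187. 249. 262.] 0.57
0.4
```

View pics/scene0.png

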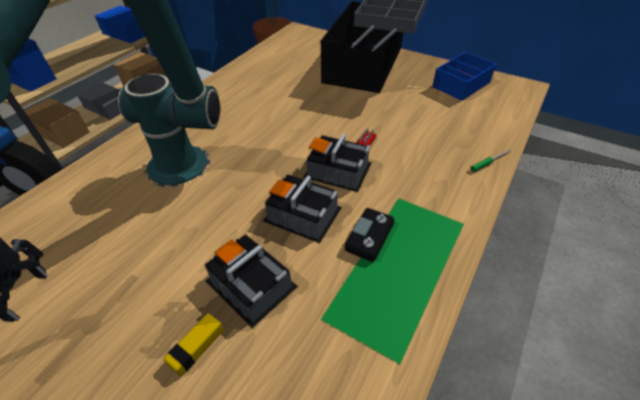

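View pics/top0.png

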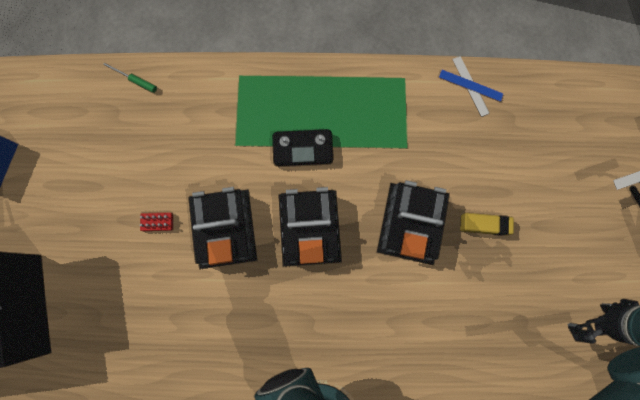

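Run:
```python
from h import *
d=np.load('top0d.npy')
# full world map
vv,uu=np.mgrid[0:400,0:640]
W=world_pts('top',d,np.c_[uu.ravel(),vv.ravel()]).reshape(400,640,3)
np.save('W.npy',W)
c=calibration('top');print(np.round(np.linalg.inv(c['world_to_cam']),3))
z=W[...,2]
for name,(l,t,r,b) in dict(L=(180,175,262,275),M=(272,180,350,272),R=(376,175,452,268)).items():
    w=W[t:b,l:r].reshape(-1,3)
    lid=w[(w[:,2]>.075)&(w[:,2]<.1)]; bar=w[(w[:,2]>.112)&(w[:,2]<.14)]
    allc=w[(w[:,2]>.03)]
    rect=cv2.minAreaRect(allc[:,:2].astype(np.float32)*1000)
    print(name,'lid',np.round(lid.mean(0),4),len(lid),'rect',rect)
    if len(bar)>5:
        m=np.median(bar,0);u,sv,vt=np.linalg.svd(bar[:,:2]-bar[:,:2].mean(0));
        br=cv2.minAreaRect(bar[:,:2].astype(np.float32)*1000)
        print('  bar',np.round(bar.mean(0),4),len(bar),'dir deg from y',np.degrees(np.arctan2(-vt[0,0]*np.sign(vt[0,1]),abs(vt[0,1]))),br)
```

```text
[[ 1.400e-02 -9.850e-01  1.750e-01  4.080e-01]
 [-1.000e+00 -1.400e-02  1.000e-03  1.300e-02]
 [ 2.000e-03 -1.750e-01 -9.850e-01  1.206e+00]
 [ 0.000e+00  0.000e+00  0.000e+00  1.000e+00]]
L lid [0.5182 0.269  0.0857] 3447 rect ((515.7822875976562, 182.677001953125), (344.88287353515625, 204.47418212890625), 88.2286376953125)
  bar [0.5178 0.269  0.1223] 193 dir deg from y 7.841440794220431 ((518.0360717773438, 270.2909240722656), (12.723478317260742, 108.02604675292969), 7.862753868103027)
M lid [0.5213 0.0301 0.085 ] 3610 rect ((513.4852294921875, 29.592193603515625), (212.36328125, 147.92962646484375), 4.651243209838867)
  bar [0.5232 0.0306 0.1215] 205 dir deg from y 5.0762010489193345 ((523.3834838867188, 30.926679611206055), (12.058537483215332, 108.78872680664062), 4.79710578918457)
R lid [ 0.539  -0.2551  0.0848] 3486 rect ((532.0784912109375, -161.81961059570312), (213.61636352539062, 372.2980041503906), 5.387709140777588)
  bar [ 0.5403 -0.2552  0.121 ] 197 dir deg from y -10.68513900135802 ((540.4969482421875, -256.7430725097656), (109.0240249633789, 13.38079833984375), 79.2875747680664)
```

The scene shows three cases: left bar at about top-view (215,224), middle (309,223), right (421,216). The battery is right of the cases, the bit block left and the transmitter beyond. The bar heights (about 0.122 at the top surface, 0.124 expected) and lengths (108 mm) fit. Next I work out the move to the left case.

```bash
cat >> h.py <<'E'
from scipy.spatial.transform import Rotation as R
CASES=dict(L=((.518,.270),7.85),M=((.5235,.031),4.9),R=((.5405,-.2565),-10.7))
def go(case,xc,tipz,sag=0.0016):
    """move needed so that grasp axis is over case x=xc (m), TCP at tipz+.173; dx,dy,dz cm + spin"""
    s=state();Rm=R.from_quat(s['tool_rot']).as_matrix();p=s['position']+[0,0,sag]
    (cx,cy),yaw=CASES[case];a=np.radians(yaw);ex=np.array([np.cos(a),np.sin(a)])
    t=np.r_[np.array([cx,cy])+xc*ex,tipz+.173]
    d=Rm.T@(t-p)
    ty=Rm[:2,1];ang=np.degrees(np.arctan2(ex[1],ex[0])-np.arctan2(ty[1],ty[0]))
    ang=(ang+90)%180-90
    print('tool x',np.round(Rm[:,0],3),'y',np.round(Rm[:,1],3),'z',np.round(Rm[:,2],3))
    print(case,'d cm',np.round(d*100,2),'world ccw turn',round(ang,2),'-> spin',round(-ang,2),'q6',round(s['q'][5],2),'pos',np.round(s['position'],4),'F',np.round(s['force'],1),'g',round(s['grip_width'],4),'t',round(s['time'],2))
E
python3 - <<'E'
from h import *
go('L',0,0.16)
W=np.load('W.npy')
# flap heights
for n,((cx,cy),yaw) in CASES.items():
    a=np.radians(yaw);ex=np.array([np.cos(a),np.sin(a)]);ey=np.array([-ex[1],ex[0]])
    q=W[...,:2]-[cx,cy];u=q@ex;v=q@ey
    for lo,hi in((-.1,-.085),(-.085,-.07),(-.07,-.055),(-.055,-.04)):
        m=(u>lo)&(u<hi)&(abs(v)<.022)&(W[...,2]>.05);print(n,lo,m.sum(),np.round(np.median(W[m][:,2]),4) if m.any() else None)
    m=(abs(u)>-1)&(abs(v)<.09)&(W[...,2]>.06)&(abs(u)<.13);print('u range',np.percentile(u[m],[1,99]),'v',np.percentile(v[m],[1,99]))
E
```

```text
tool x [-0.  0. -1.] y [ 0.449 -0.893 -0.   ] z [-0.893 -0.449 -0.   ]
L d cm [  7.33 -68.35 -58.41] world ccw turn 71.16 -> spin -71.16 q6 -0.04 pos [ 0.3031 -0.6031  0.4045] F [ 1.  -0.3 -0.9] g 0.0854 t 0.4
L -0.1 96 0.1002
L -0.085 98 0.0976
L -0.07 97 0.0953
L -0.055 97 0.0922
u range [-0.0949044   0.09062892] v [-0.07037778  0.06835941]
M -0.1 89 0.0892
M -0.085 100 0.0899
M -0.07 100 0.09
M -0.055 98 0.0899
u range [-0.11631183  0.08981872] v [-0.06932652  0.06770818]
R -0.1 87 0.0899
R -0.085 99 0.09
R -0.07 100 0.0903
R -0.055 93 0.0903
u range [-0.09399937  0.09024349] v [-0.0684913   0.07004403]
```

Emit:
apply_moves([
  {"dx": 0,"dy": -68.4,"dz": -58.4,"spin": -71.2,"gripper": 4.5},
  {"dx": 0,"dy": -68.4,"dz": -58.4,"spin": -71.2,"gripper": 4.5},
  {"dx": 0,"dy": -68.4,"dz": -58.4,"spin": -71.2,"gripper": 4.5},
  {"dx": 0,"dy": -68.4,"dz": -58.4,"spin": -71.2,"gripper": 4.5},
  {"dx": 0,"dy": -68.4,"dz": -58.4,"spin": -71.2,"gripper": 4.5},
  {"dx": 0,"dy": -68.4,"dz": -58.4,"spin": -71.2,"gripper": 4.5},
  {"dx": 0,"dy": -68.4,"dz": -58.4,"spin": -71.2,"gripper": 4.5},
  {"dx": 0,"dy": -68.4,"dz": -58.4,"spin": -71.2,"gripper": 4.5},
  {"dx": 0,"dy": -68.4,"dz": -58.4,"spin": -71.2,"gripper": 4.5},
  {"dx": 0,"dy": -68.4,"dz": -58.4,"spin": -71.2,"gripper": 4.5},
  {"dx": 0,"dy": -68.4,"dz": -58.4,"spin": -71.2,"gripper": 4.5},
  {"dx": 0,"dy": -68.4,"dz": -58.4,"spin": -71.2,"gripper": 4.5},
], newtons=25)

```text
time: 1.6
position: [0.4462, -0.0184, 0.4053]
tool_rot: [0.465, 0.533, -0.464, 0.534]
force: [0.9, -0.5, 0.5]
grip_width: 0.0446
```

Run:
```python
from h import *
go('L',0,0.14)
```

```text
tool x [ 0.002 -0.    -1.   ] y [0.991 0.137 0.002] z [ 0.137 -0.991  0.   ]
L d cm [  9.39  11.05 -27.59] world ccw turn -0.03 -> spin 0.03 q6 -0.23 pos [ 0.4462 -0.0184  0.4053] F [ 0.9 -0.5  0.5] g 0.0446 t 1.6
```

Emit:
apply_moves([
  {"dx": 0,"dy": 11.0,"dz": -27.5},
  {"dx": 0,"dy": 11.0,"dz": -27.5},
  {"dx": 0,"dy": 11.0,"dz": -27.5},
  {"dx": 0,"dy": 11.0,"dz": -27.5},
  {"dx": 0,"dy": 11.0,"dz": -27.5},
  {"dx": 0,"dy": 11.0,"dz": -27.5},
  {"dx": 9,"dy": 11.0,"dz": -27.5},
  {"dx": 9,"dy": 11.0,"dz": -27.5},
  {"dx": 9,"dy": 11.0,"dz": -27.5},
  {"dx": 9,"dy": 11.0,"dz": -27.5},
])

```text
invalid input at $.rows[0]: expected keys gripper, dx, dy, dz, spin
```

Run:
```python
from h import *
go('L',0,0.10)
s=state();p,d=capture('wrist');save('w1',p)
```

```text
tool x [ 0.002 -0.    -1.   ] y [0.991 0.137 0.002] z [ 0.137 -0.991  0.   ]
L d cm [ 13.39  11.04 -27.59] world ccw turn -0.03 -> spin 0.03 q6 -0.23 pos [ 0.4462 -0.0184  0.4053] F [ 0.9 -0.5  0.5] g 0.0446 t 1.6
```

View pics/w1.png

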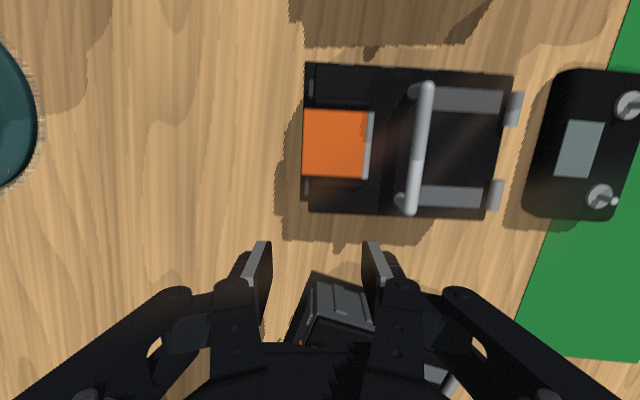

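The move was refused because all keys are required. The wrist picture shows the middle case at about (410,140) and the fingers below it at (255,270) and (375,265).

Emit:
apply_moves([
  {"dx": 0,"dy": 11.0,"dz": -27.6,"spin": 0,"gripper": 4.5},
  {"dx": 0,"dy": 11.0,"dz": -27.6,"spin": 0,"gripper": 4.5},
  {"dx": 0,"dy": 11.0,"dz": -27.6,"spin": 0,"gripper": 4.5},
  {"dx": 0,"dy": 11.0,"dz": -27.6,"spin": 0,"gripper": 4.5},
  {"dx": 0,"dy": 11.0,"dz": -27.6,"spin": 0,"gripper": 4.5},
  {"dx": 0,"dy": 11.0,"dz": -27.6,"spin": 0,"gripper": 4.5},
  {"dx": 9,"dy": 11.0,"dz": -27.6,"spin": 0,"gripper": 4.5},
  {"dx": 9,"dy": 11.0,"dz": -27.6,"spin": 0,"gripper": 4.5},
  {"dx": 9,"dy": 11.0,"dz": -27.6,"spin": 0,"gripper": 4.5},
  {"dx": 9,"dy": 11.0,"dz": -27.6,"spin": 0,"gripper": 4.5},
])

```text
time: 2.65
position: [0.5173, 0.2678, 0.3144]
tool_rot: [0.464, 0.533, -0.465, 0.533]
force: [0.4, 0.4, 0.7]
grip_width: 0.0448
```

Run:
```python
from h import *
go('L',0,0.10)
s=state();p,d=capture('wrist');save('w2',p)
```

```text
tool x [-0.002 -0.001 -1.   ] y [ 0.991  0.137 -0.002] z [ 0.137 -0.991  0.001]
L d cm [ 4.3   0.11 -0.22] world ccw turn -0.03 -> spin 0.03 q6 0.3 pos [0.5173 0.2678 0.3144] F [0.4 0.4 0.7] g 0.0448 t 2.65
```

View pics/w2.png

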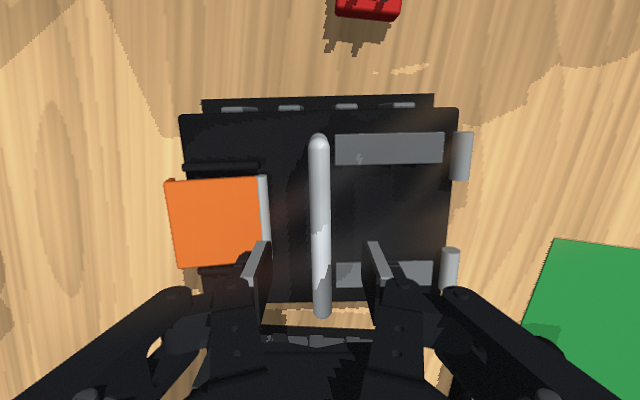

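The bar (column ~319) lies between the fingers, and the orange flap of the left case looks raised. Lower and grip.

Emit:
apply_moves([
  {"dx": 2.2,"dy": 0.1,"dz": -0.2,"spin": 0,"gripper": 4.5},
  {"dx": 4.2,"dy": 0.1,"dz": -0.2,"spin": 0,"gripper": 4.5},
  {"dx": 4.2,"dy": 0.1,"dz": -0.2,"spin": 0,"gripper": 4.5},
  {"dx": 4.2,"dy": 0.1,"dz": -0.2,"spin": 0,"gripper": 0.8},
  {"dx": 4.2,"dy": 0.1,"dz": -0.2,"spin": 0,"gripper": 0.8},
  {"dx": 4.2,"dy": 0.1,"dz": -0.2,"spin": 0,"gripper": 0.8},
  {"dx": 4.2,"dy": 0.1,"dz": -0.2,"spin": 0,"gripper": 0.8},
  {"dx": 4.2,"dy": 0.1,"dz": -0.2,"spin": 0,"gripper": 0.8},
  {"dx": 4.2,"dy": 0.1,"dz": -0.2,"spin": 0,"gripper": 0.8},
], newtons=30)

```text
time: 3.6
position: [0.5185, 0.2705, 0.2754]
tool_rot: [0.465, 0.533, -0.464, 0.534]
force: [-3.3, -1.4, 6.7]
grip_width: 0.011
```

Run:
```python
from h import *
go('L',0,0.10)
```

```text
tool x [ 0.002  0.001 -1.   ] y [0.99  0.138 0.002] z [ 0.138 -0.99  -0.001]
L d cm [ 0.4  -0.05  0.04] world ccw turn -0.07 -> spin 0.07 q6 0.3 pos [0.5185 0.2705 0.2754] F [-3.3 -1.4  6.7] g 0.011 t 3.6
```

Emit:
apply_moves([
  {"dx": -0.3,"dy": 0.1,"dz": 0,"spin": 0,"gripper": 0.8},
  {"dx": -0.6,"dy": 0.2,"dz": 0,"spin": 0,"gripper": 0.8},
  {"dx": -0.6,"dy": 0.2,"dz": 0,"spin": 0,"gripper": 0.8},
])

```text
time: 3.9
position: [0.5198, 0.2707, 0.2787]
tool_rot: [0.464, 0.534, -0.464, 0.533]
force: [-1.8, 2.5, -4.7]
grip_width: 0.0108
```

Emit:
apply_moves([
  {"dx": -0.3,"dy": 0.1,"dz": 0,"spin": 0,"gripper": 0.8},
  {"dx": -0.6,"dy": 0.25,"dz": 0,"spin": 0,"gripper": 0.8},
  {"dx": -1.0,"dy": 0.4,"dz": 0,"spin": 0,"gripper": 0.8},
  {"dx": -1.4,"dy": 0.6,"dz": 0,"spin": 0,"gripper": 0.8},
  {"dx": -1.4,"dy": 0.6,"dz": 0,"spin": 0,"gripper": 0.8},
  {"dx": -1.4,"dy": 0.6,"dz": 0,"spin": 0,"gripper": 0.8},
])

```text
time: 4.5
position: [0.5258, 0.2716, 0.2931]
tool_rot: [0.464, 0.534, -0.465, 0.533]
force: [-3.0, 4.3, -4.9]
grip_width: 0.0105
```

Run:
```python
from h import *
go('L',0,0.10)
p,d=capture('scene');save('s2',cv2.resize(p[100:300,180:420],None,fx=3,fy=3))
p,d=capture('wrist');save('w3',p)
```

```text
tool x [-0.001  0.    -1.   ] y [ 0.991  0.137 -0.001] z [ 0.137 -0.991 -0.001]
L d cm [ 2.17 -0.79  0.05] world ccw turn -0.03 -> spin 0.03 q6 0.3 pos [0.5258 0.2716 0.2931] F [-3.   4.3 -4.9] g 0.0105 t 4.5
```

View pics/s2.png

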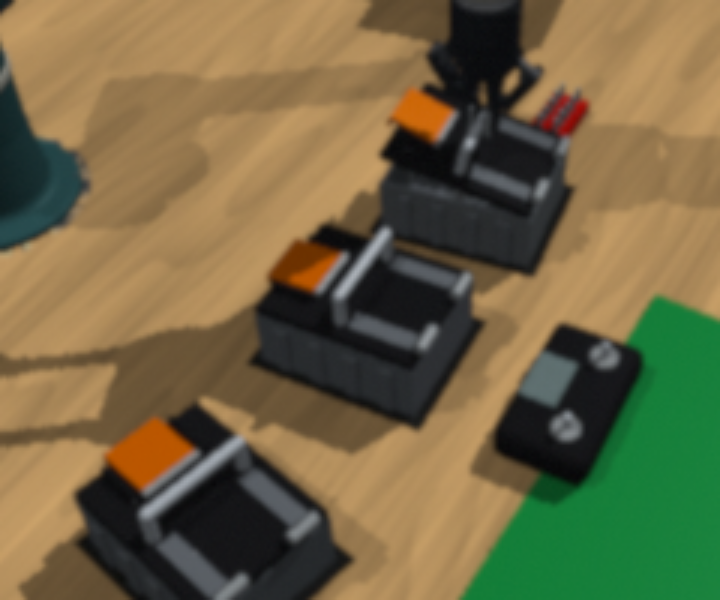

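View pics/w3.png

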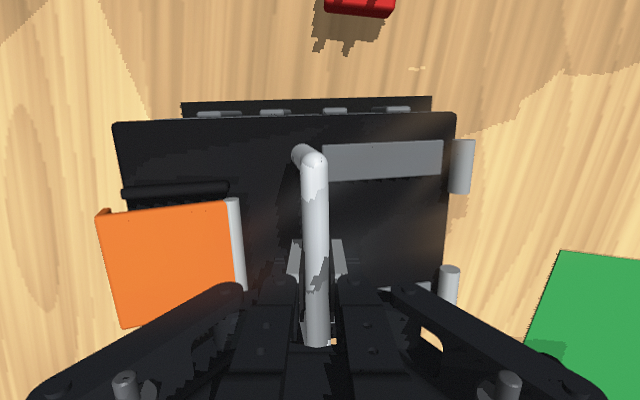

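The left lid came open: it is clearly lifted at scene crop (460,150), about 18 mm of rise with about 5 N. Lift a little more, lower it and release.

Emit:
apply_moves([
  {"dx": -0.3,"dy": 0.15,"dz": 0,"spin": 0,"gripper": 0.8},
  {"dx": -0.3,"dy": 0.15,"dz": 0,"spin": 0,"gripper": 0.8},
  {"dx": 0.1,"dy": 0,"dz": 0,"spin": 0,"gripper": 0.8},
  {"dx": 0.5,"dy": -0.2,"dz": 0,"spin": 0,"gripper": 0.8},
  {"dx": 0.9,"dy": -0.4,"dz": 0,"spin": 0,"gripper": 0.8},
  {"dx": 1.3,"dy": -0.55,"dz": 0,"spin": 0,"gripper": 0.8},
  {"dx": 1.7,"dy": -0.7,"dz": 0,"spin": 0,"gripper": 0.8},
  {"dx": 2.0,"dy": -0.8,"dz": 0,"spin": 0,"gripper": 0.8},
  {"dx": 2.0,"dy": -0.8,"dz": 0,"spin": 0,"gripper": 0.8},
  {"dx": 2.0,"dy": -0.8,"dz": 0,"spin": 0,"gripper": 4.5},
  {"dx": 2.0,"dy": -0.8,"dz": 0,"spin": 0,"gripper": 4.5},
  {"dx": 2.0,"dy": -0.8,"dz": 0,"spin": 0,"gripper": 4.5},
])

```text
time: 5.8
position: [0.5189, 0.27, 0.2735]
tool_rot: [0.465, 0.533, -0.464, 0.534]
force: [-0.2, 0.8, -0.3]
grip_width: 0.0452
```

Run:
```python
from h import *
go('L',-0.078,0.17,sag=0)
```

```text
tool x [ 0.002  0.    -1.   ] y [0.991 0.137 0.002] z [ 0.137 -0.991  0.   ]
L d cm [-6.96 -7.88 -0.01] world ccw turn -0.02 -> spin 0.02 q6 0.3 pos [0.5189 0.27   0.2735] F [-0.2  0.8 -0.3] g 0.0452 t 5.8
```

Emit:
apply_moves([
  {"dx": -3.5,"dy": 0,"dz": 0,"spin": 0,"gripper": 4.5},
  {"dx": -7,"dy": 0,"dz": 0,"spin": 0,"gripper": 4.5},
  {"dx": -7,"dy": -3.9,"dz": 0,"spin": 0,"gripper": 0},
  {"dx": -7,"dy": -7.9,"dz": 0,"spin": 0,"gripper": 0},
  {"dx": -7,"dy": -7.9,"dz": 0,"spin": 0,"gripper": 0},
  {"dx": -4,"dy": -7.9,"dz": 0,"spin": 0,"gripper": 0},
  {"dx": -1.5,"dy": -7.9,"dz": 0,"spin": 0,"gripper": 0},
  {"dx": -0.8,"dy": -7.9,"dz": 0,"spin": 0,"gripper": 0},
  {"dx": -0.8,"dy": -7.9,"dz": 0,"spin": 0,"gripper": 0},
])

```text
time: 6.7
position: [0.4398, 0.259, 0.2795]
tool_rot: [0.464, 0.533, -0.465, 0.533]
force: [0.3, -0.2, 1.0]
grip_width: -0.0
```

Run:
```python
from h import *
go('L',-0.078,0.098,sag=0)
p,d=capture('wrist');save('w4',p)
```

```text
tool x [-0.002 -0.001 -1.   ] y [ 0.991  0.137 -0.002] z [ 0.137 -0.991  0.001]
L d cm [ 0.85  0.1  -0.02] world ccw turn -0.03 -> spin 0.03 q6 0.35 pos [0.4398 0.259  0.2795] F [ 0.3 -0.2  1. ] g -0.0 t 6.7
```

View pics/w4.png

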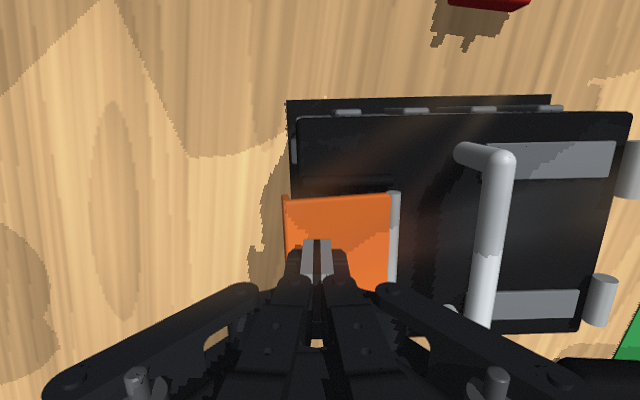

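The closed fingers at (316,260) are over the orange flap of the left case. Press gradually.

Emit:
apply_moves([
  {"dx": 0.5,"dy": 0.1,"dz": 0,"spin": 0,"gripper": 0},
  {"dx": 0.9,"dy": 0.1,"dz": 0,"spin": 0,"gripper": 0},
  {"dx": 1.2,"dy": 0.1,"dz": 0,"spin": 0,"gripper": 0},
  {"dx": 1.4,"dy": 0.1,"dz": 0,"spin": 0,"gripper": 0},
  {"dx": 1.4,"dy": 0.1,"dz": 0,"spin": 0,"gripper": 0},
])

```text
time: 7.25
position: [0.4411, 0.2596, 0.2671]
tool_rot: [0.465, 0.533, -0.464, 0.533]
force: [-0.4, -1.0, -0.3]
grip_width: 0.0001
```

Emit:
apply_moves([
  {"dx": 0.2,"dy": 0,"dz": 0,"spin": 0,"gripper": 0},
  {"dx": 0.4,"dy": 0,"dz": 0,"spin": 0,"gripper": 0},
  {"dx": 0.5,"dy": 0,"dz": 0,"spin": 0,"gripper": 0},
  {"dx": 0.5,"dy": 0,"dz": 0,"spin": 0,"gripper": 0},
])

```text
time: 7.65
position: [0.4412, 0.2597, 0.2638]
tool_rot: [0.465, 0.533, -0.464, 0.533]
force: [-5.4, -2.0, 14.8]
grip_width: -0.0
```

It is firm at flap height 0.091 with 15 N, so it has snapped. Retreat upward and look.

Emit:
apply_moves([
  {"dx": -3,"dy": 0,"dz": 0,"spin": 0,"gripper": 0},
  {"dx": -7.5,"dy": 0,"dz": 0,"spin": 0,"gripper": 4.5},
  {"dx": -7.5,"dy": 7,"dz": 3,"spin": 0,"gripper": 4.5},
  {"dx": -7.5,"dy": 7,"dz": 8,"spin": 0,"gripper": 4.5},
  {"dx": -7.5,"dy": 7,"dz": 13,"spin": 0,"gripper": 4.5},
  {"dx": -7.5,"dy": 7,"dz": 13,"spin": 0,"gripper": 4.5},
])

```text
time: 8.25
position: [0.529, 0.1369, 0.3365]
tool_rot: [0.465, 0.532, -0.466, 0.533]
force: [0.7, 0.2, 0.4]
grip_width: 0.045
```

```bash
cat >> h.py <<'E'
def flaps(d):
    vv,uu=np.mgrid[0:400,0:640]
    W=world_pts('top',d,np.c_[uu.ravel(),vv.ravel()]).reshape(400,640,3)
    for n,((cx,cy),yaw) in CASES.items():
        a=np.radians(yaw);ex=np.array([np.cos(a),np.sin(a)]);ey=np.array([-ex[1],ex[0]])
        q=W[...,:2]-[cx,cy];u=q@ex;v=q@ey;o=[]
        for lo,hi,vm in((-.1,-.085,.022),(-.085,-.07,.022),(-.07,-.055,.022),(-.055,-.04,.022),(-.006,.006,.045),(.02,.08,.02)):
            m=(u>lo)&(u<hi)&(abs(v)<vm)&(W[...,2]>.05);o.append(round(float(np.median(W[m][:,2])),4) if m.any() else None)
        print(n,'flap front..back',o[:4],'bar',o[4],'lid',o[5])
E
python3 - <<'E'
from h import *
p,d=capture('top');save('t2',p);flaps(d)
go('M',0,0.145,sag=0)
E
```

```text
L flap front..back [0.0896, 0.0898, 0.0899, 0.0907] bar 0.1203 lid None
M flap front..back [0.0894, 0.0899, 0.0895, 0.0898] bar 0.1217 lid 0.0831
R flap front..back [0.0899, 0.0903, 0.0902, 0.09] bar 0.1204 lid 0.0827
tool x [-0.    -0.002 -1.   ] y [ 0.991  0.134 -0.001] z [ 0.134 -0.991  0.002]
M d cm [ 1.85 -1.94 10.4 ] world ccw turn -2.78 -> spin 2.78 q6 0.07 pos [0.5288 0.1367 0.3363] F [ 0.1 -0.8  0.2] g 0.0447 t 8.3
```

View pics/t2.png

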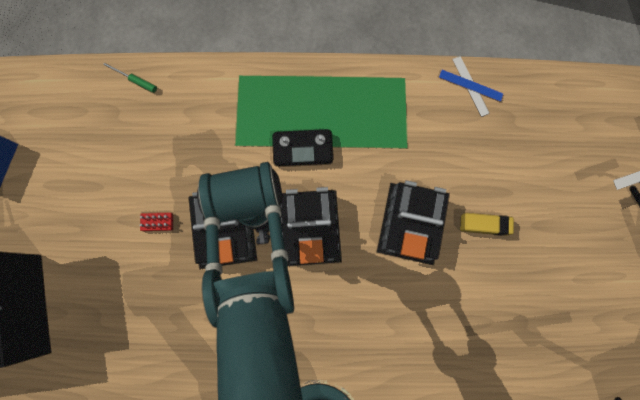

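The left flap is now flat (0.0896 to 0.0907, same as the other two). The arm is between left and middle. On to the middle bar.

Emit:
apply_moves([
  {"dx": 0,"dy": -1.0,"dz": 5,"spin": 2.8,"gripper": 4.5},
  {"dx": 0,"dy": -1.9,"dz": 10.4,"spin": 2.8,"gripper": 4.5},
  {"dx": 0,"dy": -1.9,"dz": 10.4,"spin": 2.8,"gripper": 4.5},
  {"dx": 1.8,"dy": -1.9,"dz": 10.4,"spin": 2.8,"gripper": 4.5},
  {"dx": 1.8,"dy": -1.9,"dz": 10.4,"spin": 2.8,"gripper": 4.5},
  {"dx": 1.8,"dy": -1.9,"dz": 10.4,"spin": 2.8,"gripper": 4.5},
])

```text
time: 8.9
position: [0.5231, 0.0356, 0.3182]
tool_rot: [0.477, 0.522, -0.477, 0.521]
force: [0.4, 0.4, 0.2]
grip_width: 0.0449
```

Run:
```python
from h import *
go('M',0,0.101,sag=0)
```

```text
tool x [-0.002  0.    -1.   ] y [ 0.996  0.089 -0.002] z [ 0.089 -0.996 -0.001]
M d cm [4.42 0.01 0.46] world ccw turn -0.23 -> spin 0.23 q6 -0.07 pos [0.5231 0.0356 0.3182] F [0.4 0.4 0.2] g 0.0449 t 8.9
```

Emit:
apply_moves([
  {"dx": 2.2,"dy": 0,"dz": 0.3,"spin": 0,"gripper": 4.5},
  {"dx": 4.2,"dy": 0,"dz": 0.3,"spin": 0,"gripper": 4.5},
  {"dx": 4.3,"dy": 0,"dz": 0.3,"spin": 0,"gripper": 4.5},
  {"dx": 4.3,"dy": 0,"dz": 0.3,"spin": 0,"gripper": 0.8},
  {"dx": 4.3,"dy": 0,"dz": 0.3,"spin": 0,"gripper": 0.8},
  {"dx": 4.3,"dy": 0,"dz": 0.3,"spin": 0,"gripper": 0.8},
  {"dx": 4.3,"dy": 0,"dz": 0.3,"spin": 0,"gripper": 0.8},
  {"dx": 4.3,"dy": 0,"dz": 0.3,"spin": 0,"gripper": 0.8},
  {"dx": 4.3,"dy": 0,"dz": 0.3,"spin": 0,"gripper": 0.8},
], newtons=40)

```text
time: 9.8
position: [0.5243, 0.032, 0.2772]
tool_rot: [0.478, 0.521, -0.477, 0.522]
force: [-1.1, 2.3, 5.7]
grip_width: 0.0105
```

Emit:
apply_moves([
  {"dx": -0.2,"dy": 0.07,"dz": 0,"spin": 0,"gripper": 0.8},
  {"dx": -0.4,"dy": 0.14,"dz": 0,"spin": 0,"gripper": 0.8},
  {"dx": -0.5,"dy": 0.17,"dz": 0,"spin": 0,"gripper": 0.8},
  {"dx": -0.5,"dy": 0.17,"dz": 0,"spin": 0,"gripper": 0.8},
])

```text
time: 10.2
position: [0.5255, 0.0321, 0.2802]
tool_rot: [0.477, 0.522, -0.477, 0.521]
force: [3.5, 4.3, -5.2]
grip_width: 0.0106
```

Emit:
apply_moves([
  {"dx": -0.15,"dy": 0.05,"dz": 0,"spin": 0,"gripper": 0.8},
  {"dx": -0.3,"dy": 0.1,"dz": 0,"spin": 0,"gripper": 0.8},
  {"dx": -0.3,"dy": 0.1,"dz": 0,"spin": 0,"gripper": 0.8},
])

```text
time: 10.5
position: [0.526, 0.0321, 0.2812]
tool_rot: [0.477, 0.522, -0.478, 0.521]
force: [6.5, 3.9, -15.8]
grip_width: 0.0102
```

Emit:
apply_moves([
  {"dx": -0.15,"dy": 0.05,"dz": 0,"spin": 0,"gripper": 0.8},
  {"dx": -0.25,"dy": 0.08,"dz": 0,"spin": 0,"gripper": 0.8},
  {"dx": -0.25,"dy": 0.08,"dz": 0,"spin": 0,"gripper": 0.8},
])

```text
time: 10.8
position: [0.5262, 0.0321, 0.2815]
tool_rot: [0.477, 0.523, -0.478, 0.521]
force: [10.9, 4.0, -28.2]
grip_width: 0.0104
```

Run:
```python
from h import *
go('M',0,0.101,sag=0)
p,d=capture('scene');save('s3',cv2.resize(p[100:300,180:420],None,fx=3,fy=3))
```

```text
tool x [-0.003  0.    -1.   ] y [ 0.996  0.088 -0.003] z [ 0.088 -0.996 -0.001]
M d cm [ 0.75 -0.28  0.09] world ccw turn -0.18 -> spin 0.18 q6 -0.08 pos [0.5262 0.0321 0.2815] F [ 10.9   4.  -28.2] g 0.0104 t 10.8
```

View pics/s3.png

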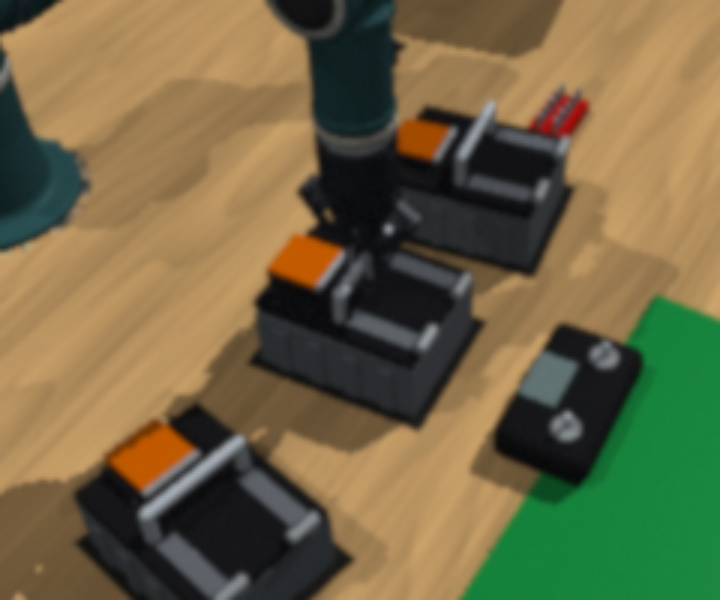

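The middle lid stops hard: 28 N at about 4 mm of rise, lid nearly shut at (360,290). It holds, so lower it, release and go to the right case.

Emit:
apply_moves([
  {"dx": 0.4,"dy": -0.15,"dz": 0,"spin": 0,"gripper": 0.8},
  {"dx": 0.8,"dy": -0.3,"dz": 0,"spin": 0,"gripper": 0.8},
  {"dx": 0.95,"dy": -0.35,"dz": 0,"spin": 0,"gripper": 0.8},
  {"dx": 0.95,"dy": -0.35,"dz": 0,"spin": 0,"gripper": 4.5},
  {"dx": 0.95,"dy": -0.35,"dz": 0,"spin": 0,"gripper": 4.5},
  {"dx": 0.95,"dy": -0.35,"dz": 0,"spin": 0,"gripper": 4.5},
  {"dx": -2.5,"dy": -0.35,"dz": 0,"spin": 0,"gripper": 4.5},
  {"dx": -5.5,"dy": -0.35,"dz": 0,"spin": 0,"gripper": 4.5},
  {"dx": -5.5,"dy": -0.35,"dz": 0,"spin": 0,"gripper": 4.5},
])

```text
time: 11.75
position: [0.5257, 0.0315, 0.3464]
tool_rot: [0.479, 0.519, -0.475, 0.524]
force: [0.9, -0.6, 1.0]
grip_width: 0.0451
```

Run:
```python
from h import *
go('R',0,0.145,sag=0)
p,d=capture('top');save('t3',p);flaps(d)
```

```text
tool x [ 0.009 -0.    -1.   ] y [0.996 0.089 0.009] z [ 0.089 -0.996  0.001]
R d cm [ 2.87 -1.1  28.81] world ccw turn -15.78 -> spin 15.78 q6 -0.08 pos [0.5257 0.0315 0.3464] F [ 0.9 -0.6  1. ] g 0.0451 t 11.75
L flap front..back [0.09, 0.0901, 0.0908, 0.0905] bar 0.1205 lid 0.0832
M flap front..back [0.0897, 0.0901, 0.0918, 0.272] bar 0.5599 lid 0.5489
R flap front..back [0.0897, 0.0902, 0.0902, 0.0894] bar 0.1202 lid 0.0828
```

Emit:
apply_moves([
  {"dx": 0,"dy": -1.1,"dz": 5,"spin": 5,"gripper": 4.5},
  {"dx": 0,"dy": -1.1,"dz": 10,"spin": 10,"gripper": 4.5},
  {"dx": 0,"dy": -1.1,"dz": 15,"spin": 15.6,"gripper": 4.5},
  {"dx": 0,"dy": -1.1,"dz": 20,"spin": 15.6,"gripper": 4.5},
  {"dx": 0,"dy": -1.1,"dz": 25,"spin": 15.6,"gripper": 4.5},
  {"dx": 0,"dy": -1.1,"dz": 28.7,"spin": 15.6,"gripper": 4.5},
  {"dx": 2.8,"dy": -1.1,"dz": 28.7,"spin": 15.6,"gripper": 4.5},
  {"dx": 2.8,"dy": -1.1,"dz": 28.7,"spin": 15.6,"gripper": 4.5},
  {"dx": 2.8,"dy": -1.1,"dz": 28.7,"spin": 15.6,"gripper": 4.5},
])

```text
time: 12.7
position: [0.5372, -0.2546, 0.3112]
tool_rot: [-0.543, -0.454, 0.544, -0.45]
force: [0.1, -0.3, 0.1]
grip_width: 0.0453
```

Run:
```python
from h import *
go('R',0,0.101,sag=0)
p,d=capture('wrist');save('w5',p)
```

```text
tool x [-0.004  0.002 -1.   ] y [ 0.983 -0.183 -0.005] z [-0.183 -0.983 -0.001]
R d cm [3.71 0.38 0.13] world ccw turn -0.18 -> spin 0.18 q6 -0.3 pos [ 0.5372 -0.2546  0.3112] F [ 0.1 -0.3  0.1] g 0.0453 t 12.7
```

View pics/w5.png

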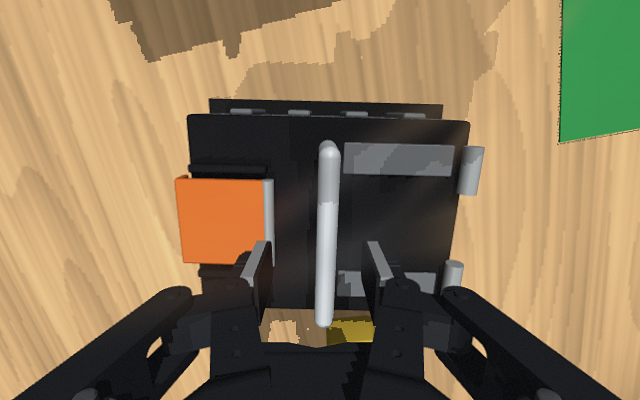

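The right bar (column ~328) sits slightly behind the finger midline (~316), which agrees with the 4 mm correction. Lower and grip.

Emit:
apply_moves([
  {"dx": 0,"dy": 0.4,"dz": 0.1,"spin": 0,"gripper": 4.5},
  {"dx": 2.0,"dy": 0.4,"dz": 0.1,"spin": 0,"gripper": 4.5},
  {"dx": 3.6,"dy": 0.4,"dz": 0.1,"spin": 0,"gripper": 4.5},
  {"dx": 3.7,"dy": 0.4,"dz": 0.1,"spin": 0,"gripper": 4.5},
  {"dx": 3.7,"dy": 0.4,"dz": 0.1,"spin": 0,"gripper": 0.8},
  {"dx": 3.7,"dy": 0.4,"dz": 0.1,"spin": 0,"gripper": 0.8},
  {"dx": 3.7,"dy": 0.4,"dz": 0.1,"spin": 0,"gripper": 0.8},
  {"dx": 3.7,"dy": 0.4,"dz": 0.1,"spin": 0,"gripper": 0.8},
  {"dx": 3.7,"dy": 0.4,"dz": 0.1,"spin": 0,"gripper": 0.8},
  {"dx": 3.7,"dy": 0.4,"dz": 0.1,"spin": 0,"gripper": 0.8},
], newtons=40)

```text
time: 13.75
position: [0.5417, -0.2568, 0.277]
tool_rot: [-0.544, -0.452, 0.544, -0.452]
force: [-5.1, 2.6, 6.3]
grip_width: 0.0105
```

Emit:
apply_moves([
  {"dx": -0.2,"dy": 0.07,"dz": 0,"spin": 0,"gripper": 0.8},
  {"dx": -0.4,"dy": 0.14,"dz": 0,"spin": 0,"gripper": 0.8},
  {"dx": -0.6,"dy": 0.2,"dz": 0,"spin": 0,"gripper": 0.8},
  {"dx": -0.8,"dy": 0.26,"dz": 0,"spin": 0,"gripper": 0.8},
  {"dx": -0.8,"dy": 0.26,"dz": 0,"spin": 0,"gripper": 0.8},
])

```text
time: 14.25
position: [0.5434, -0.2572, 0.2812]
tool_rot: [-0.543, -0.453, 0.545, -0.451]
force: [-2.4, -3.8, -19.7]
grip_width: 0.0106
```

Firm at about 4 mm with 20 N. A small further pull confirms it.

Emit:
apply_moves([
  {"dx": -0.15,"dy": 0.05,"dz": 0,"spin": 0,"gripper": 0.8},
  {"dx": -0.2,"dy": 0.07,"dz": 0,"spin": 0,"gripper": 0.8},
  {"dx": -0.2,"dy": 0.07,"dz": 0,"spin": 0,"gripper": 0.8},
])

```text
time: 14.55
position: [0.5437, -0.2572, 0.2817]
tool_rot: [-0.543, -0.454, 0.545, -0.45]
force: [-0.5, -5.6, -27.8]
grip_width: 0.0101
```

Emit:
apply_moves([
  {"dx": 0.4,"dy": -0.13,"dz": 0,"spin": 0,"gripper": 0.8},
  {"dx": 0.8,"dy": -0.27,"dz": 0,"spin": 0,"gripper": 0.8},
  {"dx": 0.95,"dy": -0.32,"dz": 0,"spin": 0,"gripper": 0.8},
  {"dx": 0.95,"dy": -0.32,"dz": 0,"spin": 0,"gripper": 4.5},
  {"dx": 0.95,"dy": -0.32,"dz": 0,"spin": 0,"gripper": 4.5},
  {"dx": 0.95,"dy": -0.32,"dz": 0,"spin": 0,"gripper": 4.5},
  {"dx": -3,"dy": -0.32,"dz": 0,"spin": 0,"gripper": 4.5},
  {"dx": -7.5,"dy": -0.32,"dz": 0,"spin": 0,"gripper": 4.5},
  {"dx": -12,"dy": -0.32,"dz": 0,"spin": 0,"gripper": 4.5},
  {"dx": -12,"dy": -0.32,"dz": 0,"spin": 0,"gripper": 4.5},
])

```text
time: 15.55
position: [0.5448, -0.2579, 0.4166]
tool_rot: [0.546, 0.446, -0.541, 0.458]
force: [0.6, 0.2, 0.1]
grip_width: 0.0447
```

Run:
```python
from h import *
go('R',0,0.101,sag=0)
```

```text
tool x [ 0.016 -0.008 -1.   ] y [ 0.983 -0.182  0.017] z [-0.182 -0.983  0.005]
R d cm [14.25 -0.69 -0.13] world ccw turn -0.21 -> spin 0.21 q6 -0.3 pos [ 0.5448 -0.2579  0.4166] F [0.6 0.2 0.1] g 0.0447 t 15.55
```

The right case holds too (28 N at 4.7 mm). Move the arm out of view for a final check.

Emit:
apply_moves([
  {"dx": 0,"dy": -5,"dz": 5,"spin": 0,"gripper": 4.5},
  {"dx": 0,"dy": -10,"dz": 10,"spin": 0,"gripper": 4.5},
  {"dx": 0,"dy": -12,"dz": 15,"spin": 0,"gripper": 4.5},
  {"dx": 0,"dy": -13,"dz": 20,"spin": 0,"gripper": 4.5},
  {"dx": 0,"dy": -14,"dz": 25,"spin": 0,"gripper": 4.5},
  {"dx": 0,"dy": -14,"dz": 30,"spin": 0,"gripper": 4.5},
  {"dx": 0,"dy": -14,"dz": 30,"spin": 0,"gripper": 4.5},
  {"dx": 0,"dy": -14,"dz": 30,"spin": 0,"gripper": 4.5},
  {"dx": 0,"dy": -14,"dz": 30,"spin": 0,"gripper": 4.5},
])

```text
time: 16.45
position: [0.3494, -0.5273, 0.4064]
tool_rot: [0.544, 0.451, -0.544, 0.452]
force: [0.1, 0.7, -0.7]
grip_width: 0.0452
```

Run:
```python
from h import *
p,d=capture('top');save('t4',p);flaps(d)
p,d=capture('scene');save('s4',p)
s=state();print(s['time'],s['force'],np.abs(s['qd']).max())
```

```text
L flap front..back [0.09, 0.0898, 0.0903, 0.0903] bar 0.1209 lid 0.0834
M flap front..back [0.0898, 0.0901, 0.0901, 0.0902] bar 0.1209 lid 0.0831
R flap front..back [0.0892, 0.0901, 0.0898, 0.0904] bar 0.1199 lid 0.0826
16.55 [-0.79818644  0.26816207 -0.37094234] 0.01579135387931839
```

View pics/t4.png

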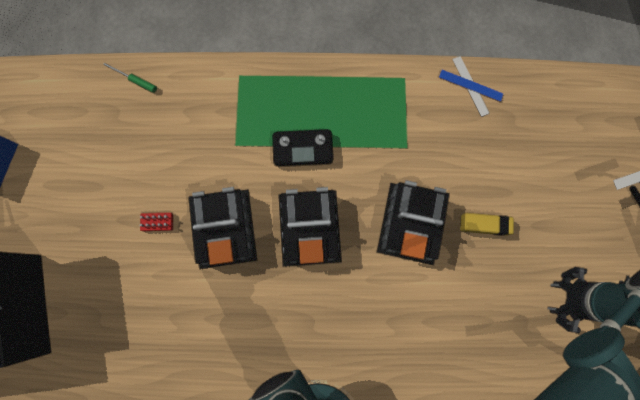

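View pics/s4.png

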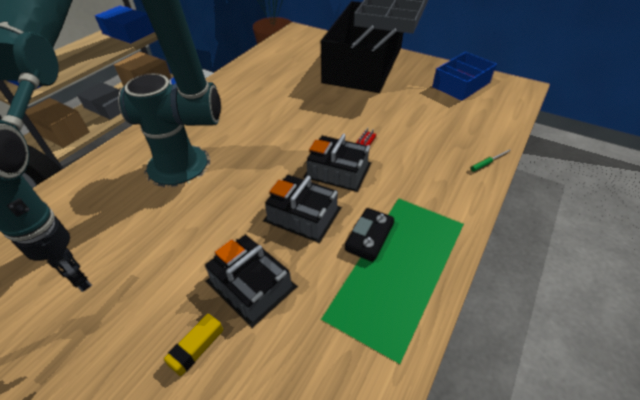

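All three lids and flaps are flat, the bystanders (block (157,222), battery (487,224), transmitter (303,147)) have not moved, and the arm is clear. Handing in.

```bash
python3 -c "
from cell import env
print(env.close_job())"
```

```text
the job is handed in; nothing more can be done
None
```

I checked the three cases from left to right, and only the left one came open.

- **Left case:** its lid swung up about 20 mm with around 5 N. I lowered it and pressed the orange catch until it was firm at 15 N, with the flap at its shut height of 91 mm.
- **Middle and right cases:** both lids stopped hard at 4–5 mm with about 28 N, so I did not press their catches.

In the last top-camera check, all three flaps lay flat at about 90 mm and all bars were at their shut height. The three bystanders had not visibly moved, the arm was clear of everything, and the clock read 16.6 s.

One early move call was refused because keys were missing; nothing moved. No check failed or disagreed, but I did not tug the left lid a second time: its shut state rests on the press force and the depth readings.

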